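# Close the card box: slide the slot shutter home and snap the lock cap on

## Task

Card time is over, so close up the red card box: slide the shutter on its lid fully home over the card slot, then take the red lock cap, set it on the brass stud behind the shutter's ear and press it straight down. Press on past the click until the cap sits hard down on its seat, and finish with the gripper still bearing down firmly on it, not letting go. Leave the other things on the bench where they are.

Things in the scene. Friction and masses are not known exactly. Their poses are not given: they have to be found in the camera images.
- card_box: Red box with a white, heart-patterned lid, 222 (x) x 312 (y) x 128 mm high, full, immovable. Origin: centre of its underside; z up, y along its length. On the lid a black slot fitting (base plate, top 130 mm above the bench) with two grey guide rails along y, 7 mm high, outer edges at x = -31 and +41 mm.
- slot_center (a point): Centre of the card slot (26 mm in x, 110 mm in y) at the top face of the base plate; in the box frame at (5, -70, 130) mm.
- shutter (a joint): Travel of the aluminium shutter, m: 0 = fully home against its end stop, slot covered; up to 0.115 = open. It opens towards the box's +y, closes towards -y and stays where it is left; about 2 N moves it. Plate 56 (x) x 130 (y) x 3 mm, its top 4 mm above the base plate.
- shutter_grip (a point): Centre of the top of the blue finger bar by which the shutter is slid: 36 mm long in box x, 12 mm thick in box y, 24 mm tall above the shutter plate; this point is 158 mm above the bench and moves with the shutter. 80 mm behind it (box +y) the shutter has a low blue lock ear, 20 mm wide in y, reaching over the rail towards the stud, top 12.5 mm above the base plate.
- stud: Brass stud, 15 mm in diameter, dome top 14.5 mm above its seat; four spring catches stand out to 21 mm across, 8 mm above the seat. Origin: centre of the top of its dark round seat (32 mm wide, 136 mm above the bench); z up. Fixed in the box frame at (-58, 21, 136) mm. With the shutter home its ear stops 4 mm clear of a seated cap; left further open the ear is in the cap's way.
- lock_cap: Red ribbed cap, mouth down on the bench, 60 g: knob 32 mm wide, 40 mm high overall; flange 44 mm wide, 4 mm thick at the foot. Origin: centre of underside; z up. Mouth 17 mm, hollow 16 mm deep. On the stud its lip meets the catches 11 mm above the seat; 10 to 15 N forces it past, resistance drops at about 9 mm (the click), then press on until the underside is level with the stud's origin.
- tape_roll: Roll of yellowish tape lying flat, 88 mm in diameter, 24 mm high; origin under its centre. Not to be disturbed.
- glue_bottle: White glue bottle with a blue label and an orange cap, 50 mm in diameter, 130 mm high, standing; origin under its centre. Not to be disturbed.
- gift_box: Small red gift box with a white lid and pink ribbon print, 94 by 74 by 45 mm; origin under its centre. Not to be disturbed.
- scissors: Scissors, slightly open, with black handles lying flat, about 170 mm long, 11 mm high; origin near the pivot at bench level. Not to be disturbed.
Things that resemble listed ones, but are neither listed nor needed, are in the scene too. There is more than one size of the lock_cap; the job needs the middle-sized.

How it is judged:
By the outcome, as a careful person would: the job done as asked, in the order asked, and still so for the second after the job is handed in, while the arm keeps its last pose, push and grip.
It also fails if it takes over 59 s, if anything falls off the work surface, if the arm or the gripper's body presses on something with over 40 N, if the wrist force passes 120 N, or if a joint passes its speed limit or range.

## Robot

A 7-joint arm with a two-finger parallel gripper is mounted at the origin on the work surface. World frame = base frame: x ahead of the robot, y to its left, z up, the work surface at z = 0. Lengths are in m, angles in rad, forces in N, time in s.
With the tool pointing down it reaches from about 0.4 to 0.85 m from the base axis. Payload 4.5 kg.
Tool frame: the origin (TCP) lies midway between the tips of the shut fingers; the grasp point (between the pads) lies 19 mm behind it; z points along the fingers, y is the line along which they close (so a half turn about z gives the same grasp; the last joint's range is limited). The gripper opens to 88 mm and grips with 3 to 60 N. Pads are 18 mm wide; open, the fingers measure 123 mm over their backs; the gripper's body (75 mm by 187 mm) begins 45 mm behind the grasp point.
Start: joints at [1.315, 0.689, -0.195, 1.565, 0.157, 0.902, -0.215], TCP at [0.179, -0.599, 0.239] pointing down, gripper open.
Joint ranges: [-3.01, 3.01], [-0.46, 2.08], [-1.47, 1.51], [0.13, 2.56], [-1, 4.14], [0.04, 2.09], [-2.66, 2.66]. Speed limits (rad/s): [2.57, 2.57, 3.14, 3.14, 3.14, 3.14, 3.14].

## Interface

Orientations are given as a unit quaternion [x, y, z, w].
In Python, from plant import r, eyes, finish_job gives the robot as it stands. The module is installed in compiled form; this text tells all that it offers.
- The arm moves only by the tool move_arm, never from a script. Its argument "motion" is a list of rows, each a list of 7 numbers: the shift along the tool's x, y, z in mm, then the turn, a rotation vector about the tool's x, y, z in degrees, then the closure, from 0 (fully open) to 1 (shut). A call has 1 to 5 rows; each row is the pose to reach, as a shift and turn from the pose commanded when the call began, along the tool's axes at that moment; what a row does not reach only later rows make up. A row lasts 1/8 s, in which the tool goes at most 62.5 mm and 10.7 degrees, less where a joint would pass 70% of its speed; a pose out of reach is approached as far as the arm can. A call with a gripper value outside its range is refused whole. The fingers move at their own pace and stop on an object; "newtons" is the grip in N (left out, the last holds). Time passes only in rows, so rows that repeat a pose let the fingers close. It gives the time, the measured TCP pose, the force, the opening and the grip force at its end, in the units of the state.
- r.get_state(): the state, without advancing time (a new reading comes with each control period).
- eyes.snapshot(name): name is "scene" or "top" or "wrist"; returns a dict with "frame" (400x640x3 uint8, red, green, blue), "z_map" (400x640 float32, m along the optical axis (not along the pixel's ray), 0 where there is no reading), "intrinsics" (3x3 intrinsics, pixels), "world_to_cam" (4x4, takes a point from world to camera coordinates). Camera axes: x right, y down, z forward; pixel columns grow to the right and rows downward; lengths in m; the calibration is good to about 2 mm. A picture is of the moment at which its call begins.
- finish_job(): hands the job in; it is judged then, once.
The state is a dict: "clock": time; "q": joint angles; "qd": joint speeds; "joint_torque": joint torques, N m; "tool_pos": TCP position; "eef_rot": TCP orientation; "contact_force": force on the tool from outside, world axes, zero at the start; "moment": the same for the moment, N m; "opening": opening from 0.0 (shut) to 1.0 (fully open); "finger_force": force on a finger pad.
Only numpy, scipy, OpenCV 4.12 (cv2) and the standard library are available. Lean on these libraries where they do the work, as an engineer would, in place of code of your own. Each camera call takes 0.05 s, during which the arm holds its last target. There are 200 camera calls.

## Working session

There is one attempt and no reset: what is moved stays moved. The work goes in short steps, Python scripts to look and compute and a tool call to move; the robot and the scene stay as the last step left them, time stands still between calls to the robot, and variables do not carry over. Pictures are saved under pics/ and viewed, at most 10 in all, crops included, and the job is handed in when it is done.

Besides the shell and the picture viewer there is one more tool, called as name(argument=value, ...), one argument or row to a line, values as JSON. move_arm: Moves the arm, as the interface text tells. Its arguments: {"type":"object","properties":{"motion":{"type":"array","items":{"type":"array","items":{"type":"number"}}},"newtons":{"type":"number"}},"required":["motion"]}

```bash
mkdir -p pics; cat > h.py <<'E'
import numpy as np, cv2
from plant import r, eyes, finish_job
def snap(n):
    s=eyes.snapshot(n); return s
def pts(s):
    z=s["z_map"]; K=s["intrinsics"]; v,u=np.mgrid[:z.shape[0],:z.shape[1]]
    c=np.stack([(u-K[0,2])/K[0,0]*z,(v-K[1,2])/K[1,1]*z,z,np.ones_like(z)],-1)
    return (c@np.linalg.inv(s["world_to_cam"]).T)[...,:3]
def save(s,p,crop=None,k=1):
    f=s["frame"]
    if crop: a,b,c,d=crop; f=f[b:d,a:c]
    cv2.imwrite(p,cv2.resize(cv2.cvtColor(f,cv2.COLOR_RGB2BGR),None,fx=k,fy=k,interpolation=cv2.INTER_CUBIC))
E
python3 - <<'E'
from h import *
import pickle
d={n:snap(n) for n in("top","scene")}
pickle.dump(d,open("s0.pkl","wb"))
f=[cv2.cvtColor(d[n]["frame"],cv2.COLOR_RGB2BGR) for n in d]
for n in d: save(d[n],f"pics/{n}0.png",k=1.25)
print(r.get_state())
for n in d: print(d[n]["world_to_cam"],d[n]["intrinsics"])
E
```

```text
{'clock': 0.1, 'q': array([ 1.31480517,  0.68989739, -0.19453041,  1.56619028,  0.15727024,
        0.90250885, -0.21508954]), 'qd': array([-0.00103261, -0.00248247,  0.00161492, -0.00330353, -0.00100628,
       -0.00100287,  0.00165919]), 'joint_torque': array([-1.87918449e-03, -5.28500283e+01, -1.27140809e+00, -1.53839421e+01,
       -5.25963446e-02,  1.91155785e-03,  4.77399351e-05]), 'tool_pos': array([ 0.17840999, -0.59842375,  0.23800545]), 'eef_rot': array([ 9.89515599e-01,  1.44423771e-01, -1.60036284e-04, -7.92139970e-04]), 'contact_force': array([ 0.72058755, -0.44967124,  0.73325714]), 'moment': array([-0.03944969, -0.00284252, -0.04319844]), 'finger_force': 0.0, 'opening': 0.9994718484897803}
[[ 0.01489481 -0.99988149  0.00389333 -0.08920397]
 [-0.99643948 -0.01516647 -0.08293571  0.55425137]
 [ 0.08298493 -0.00264416 -0.99654729  1.10937113]
 [ 0.          0.          0.          1.        ]] [[454.96950411   0.         311.71301555]
 [  0.         454.96950411 198.85668095]
 [  0.           0.           1.        ]]
[[ 0.50464211  0.86325785  0.01105503 -0.20225881]
 [ 0.52942726 -0.2993264  -0.79379499 -0.21797854]
 [-0.6819407   0.40643522 -0.60808495  1.48968393]
 [ 0.          0.          0.          1.        ]] [[415.99306406   0.         320.47984374]
 [  0.         415.99306406 195.11459595]
 [  0.           0.           1.        ]]
```

View pics/top0.png

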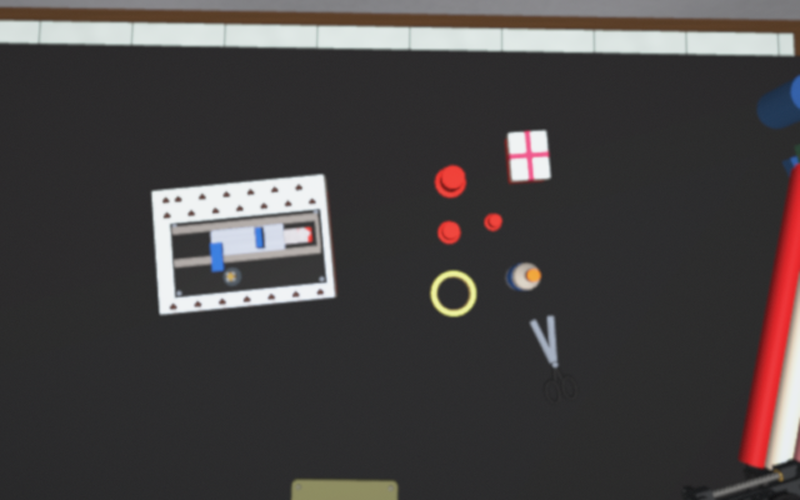

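View pics/scene0.png

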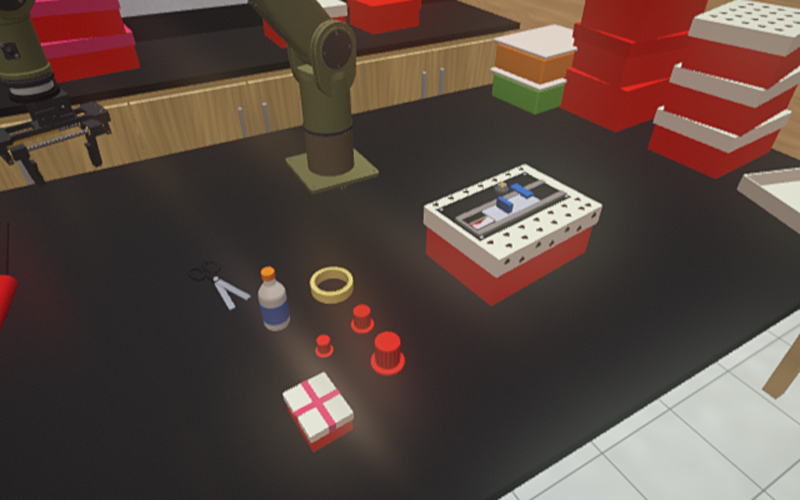

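Top view (800×500 picture): the candidates for the cap are large red (450,181), middle (449,232) and small (493,222). The middle one fits the description. The box's slot end is at the right (300,235), the finger bar is at (260,238), the ear at (217,257) and the stud at (232,276).

```bash
python3 - <<'E'
from h import *
import pickle
d=pickle.load(open("s0.pkl","rb")); s=d["top"]; P=pts(s); f=s["frame"]; hsv=cv2.cvtColor(f,cv2.COLOR_RGB2HSV)
def onplane(s,uv,z):
    K=s["intrinsics"];T=np.linalg.inv(s["world_to_cam"]);uv=np.atleast_2d(uv)
    ray=np.c_[(uv-K[[0,1],[2,2]])/K[0,0],np.ones(len(uv))]@T[:3,:3].T
    return T[:3,3]+ray*((z-T[2,3])/ray[:,2])[:,None]
def comps(m,lo=15):
    n,l,st,c=cv2.connectedComponentsWithStats(m.astype(np.uint8))
    return [(l==i) for i in range(1,n) if st[i,4]>=lo]
H,S,V=[hsv[...,i].astype(int) for i in range(3)]
red=((H<6)|(H>174))&(S>150)&(V>120)
red[:, 500:]=0
for m in comps(red,40):
    v,u=np.nonzero(m); p=P[m]; zt=np.percentile(p[:,2],90); t=p[p[:,2]>zt-.006]
    print("red",u.mean()*1.25,v.mean()*1.25,m.sum(),"ztop",zt,"topc",(t.min(0)+t.max(0))/2,"w",np.ptp(t,0)[:2],np.ptp(p,0)[:2])
# lid: height 
lid=(P[...,2]>.11)&(P[...,2]<.175)&(P[...,0]>.3)&(P[...,1]>.05)&(P[...,1]<.6)
m=max(comps(lid),key=lambda m:m.sum()); 
c=max(cv2.findContours(m.astype(np.uint8),0,2)[0],key=cv2.contourArea)[:,0]
w=onplane(s,c,.128)[:,:2].astype(np.float32); R=cv2.minAreaRect(w*1000); print("lid z",np.median(P[m][:,2]),R)
blue=(H>100)&(H<125)&(S>140)&(V>100); blue[:,500:]=0
for m in comps(blue,12):
    v,u=np.nonzero(m); p=P[m]; zt=np.percentile(p[:,2],80); cc=onplane(s,[u.mean(),v.mean()],zt); print("blue",u.mean()*1.25,v.mean()*1.25,m.sum(),zt,cc,p.min(0),p.max(0))
br=(H>12)&(H<28)&(S>80)&(V>90); br[:,300:]=0;br[:180]=0;br[270:]=0
for m in comps(br,5):
    v,u=np.nonzero(m); print("brass",u.mean()*1.25,v.mean()*1.25,m.sum(),np.median(P[m],0),onplane(s,[u.mean(),v.mean()],.15))
print(onplane(s,[[186.5,220.5]],.136))
E
```

```text
red 450.20161290322585 180.97485768500948 527 ztop 0.056811531140046244 topc [ 0.59009466 -0.14969521  0.60136212] w [0.25709824 0.1436824 ] [0.2712837  0.15616975]
red 492.6636904761905 221.59970238095238 168 ztop 0.03068183278521066 topc [ 0.61639647 -0.2886721   0.0300952 ] w [0.02303534 0.02281582] [0.03386768 0.03665443]
red 448.65000000000003 231.91363636363636 275 ztop 0.041524308987046774 topc [ 0.59312592 -0.19922918  0.04091042] w [0.03007265 0.03007163] [0.04451057 0.04667798]
lid z 0.12945573673783817 ((552.703369140625, 189.922607421875), (222.53561401367188, 305.3780212402344), 6.561949729919434)
blue 258.84191176470586 236.96691176470586 68 0.159000654959671 [[0.56114553 0.14911434 0.15900065]] [0.54493102 0.14444782 0.15268096] [0.57593726 0.1547716  0.1630228 ]
blue 216.2142857142857 257.33333333333337 210 0.14365000934163122 [[0.52521616 0.22695833 0.14365001]] [0.50093868 0.21555229 0.12394436] [0.54960552 0.24489175 0.14636512]
brass 230.25 275.8125 20 [0.492042   0.19971034 0.14851081] [[0.49263346 0.1990768  0.15      ]]
[[0.49347894 0.1978381  0.136     ]]
```

```bash
cat >> h.py <<'E'
from scipy.spatial.transform import Rotation as Ro
def delta(t,yaw=None):
    st=r.get_state(); R=Ro.from_quat(st["eef_rot"]); M=R.as_matrix()
    print("pos",st["tool_pos"].round(4),"yaw x",np.degrees(np.arctan2(M[1,0],M[0,0])).round(2),"tilt",M[:,2].round(3),"F",st["contact_force"].round(1),"t",st["clock"])
    print("shift mm",(M.T@(np.array(t)-st["tool_pos"])*1000).round(1))
    if yaw is not None:
        a=np.radians(yaw);W=np.array([[np.cos(a),np.sin(a),0],[np.sin(a),-np.cos(a),0],[0,0,-1]]).T
        print("turn",np.degrees(Ro.from_matrix(M.T@W).as_rotvec()).round(2))
E
python3 - <<'E'
from h import *
import pickle
s=pickle.load(open("s0.pkl","rb"))["scene"]; save(s,"pics/caps.png",(225,225,345,325),5)
delta([.557,.182,.239],6.4)
E
```

```text
pos [ 0.1784 -0.5984  0.238 ] yaw x 16.61 tilt [-0.001  0.002 -1.   ] F [ 0.7 -0.4  0.7] t 0.1
shift mm [ 585.9 -639.7   -0. ]
turn [-9.000e-02  1.000e-02  1.021e+01]
```

View pics/caps.png

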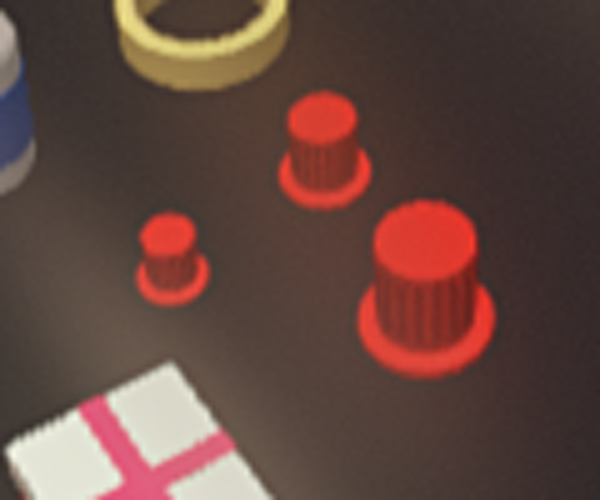

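The crop shows three caps: small (173,255), middle (325,150) and large (427,285). The middle one, nearest the tape, measures 30 mm across at the knob, 45 mm at the flange and 41 mm high, so it is the lock cap. The shutter goes first: I'll bring shut fingers in behind the finger bar.

move_arm(
  motion=[
    [40, -44, 0, 0, 0, 0, 1],
    [81, -89, 0, 0, 0, 0, 1],
    [122, -133, 0, 0, 0, 0, 1],
    [162, -177, 0, 0, 0, 0, 1],
    [203, -222, 0, 0, 0, 0, 1],
  ],
  newtons=40,
)

```text
clock: 0.72
tool_pos: [0.3103, -0.3264, 0.2387]
eef_rot: [0.99, 0.144, 0.0, -0.0]
contact_force: [0.9, 0.3, -0.2]
opening: 0.462
finger_force: 0.0
```

move_arm(
  motion=[
    [40, -44, 0, 0, 0, 0, 1],
    [81, -89, 0, 0, 0, 0, 1],
    [122, -133, 0, 0, 0, 0, 1],
    [162, -177, 0, 0, 0, 0, 1],
    [203, -222, 0, 0, 0, 0, 1],
  ],
)

```text
clock: 1.35
tool_pos: [0.4413, -0.0557, 0.2386]
eef_rot: [0.99, 0.144, -0.0, 0.0]
contact_force: [0.6, -1.3, -0.8]
opening: 0.005
finger_force: 0.0
```

move_arm(
  motion=[
    [40, -44, 0, 0, 0, 2, 1],
    [81, -89, 0, 0, 0, 5, 1],
    [122, -133, 0, 0, 0, 8, 1],
    [160, -175, 0, 0, 0, 10.2, 1],
    [180, -196, 0, 0, 0, 10.2, 1],
  ],
)

```text
clock: 1.98
tool_pos: [0.5576, 0.186, 0.2382]
eef_rot: [0.998, 0.058, 0.0, -0.001]
contact_force: [-0.1, -1.0, -0.2]
opening: 0.003
finger_force: 0.0
```

```bash
python3 - <<'E'
from h import *
delta([.557,.182,.143],6.4)
s=snap("wrist"); save(s,"pics/w1.png",k=1.25)
P=pts(s); hsv=cv2.cvtColor(s["frame"],cv2.COLOR_RGB2HSV).astype(int)
b=(hsv[...,0]>100)&(hsv[...,0]<125)&(hsv[...,1]>140)&(hsv[...,2]>90)&(P[...,2]>.13)&(P[...,2]<.2)
n,l,st,c=cv2.connectedComponentsWithStats(b.astype(np.uint8))
for i in range(1,n):
    if st[i,4]>100:
        p=P[l==i]; zt=np.percentile(p[:,2],90); t=p[p[:,2]>zt-.004]
        print(c[i]*1.25,st[i,4],zt,t.mean(0),np.percentile(t,[2,98],axis=0))
E
```

```text
pos [0.5576 0.186  0.2382] yaw x 6.63 tilt [-0.     0.002 -1.   ] F [-0.1 -1.  -0.2] t 1.975
shift mm [-1.1  4.1 95.2]
turn [-0.09 -0.01  0.23]
[448.56294014 256.27420775] 568 0.1581068828573349 [0.56297463 0.15112107 0.15702109] [[0.54672717 0.14521754 0.15480257]
 [0.57864793 0.15691177 0.15860828]]
[335.69046135 276.43547382] 802 0.14261303494095956 [0.53501378 0.22745692 0.14177374] [[0.51760732 0.21763927 0.14026611]
 [0.55168572 0.23691011 0.14316444]]
```

View pics/w1.png

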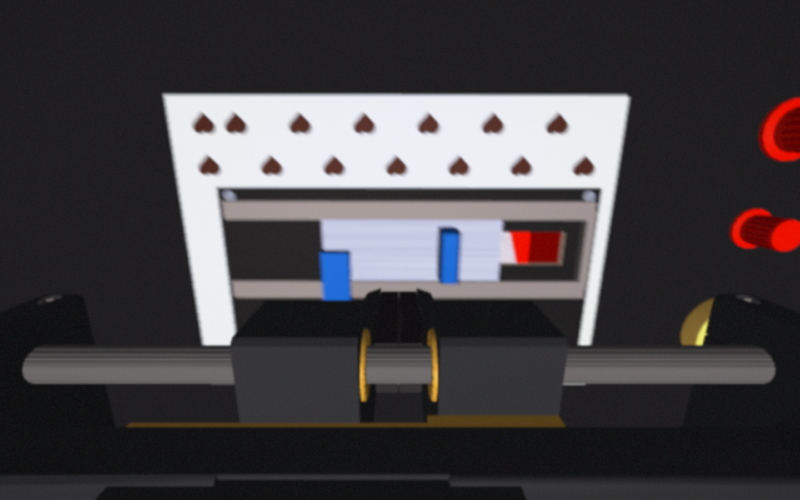

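The wrist picture shows the bar at (449,256) and the ear at (336,276), with open slot to the right. I'll lower the shut fingers between them and push along tool +y.

move_arm(
  motion=[
    [3, 0, 45, 0, 0, 0, 1],
    [3, 1, 80, 0, 0, 0, 1],
    [3, 1, 94, 0, 0, 0, 1],
    [3, 1, 94, 0, 0, 0, 1],
  ],
)

```text
clock: 2.52
tool_pos: [0.56, 0.1808, 0.1442]
eef_rot: [0.998, 0.056, -0.001, 0.0]
contact_force: [0.5, -0.3, 0.3]
opening: 0.007
finger_force: 0.0
```

move_arm(
  motion=[
    [0, 12, 0, 0, 0, 0, 1],
    [0, 24, 0, 0, 0, 0, 1],
    [0, 36, 0, 0, 0, 0, 1],
    [0, 46, 0, 0, 0, 0, 1],
    [0, 54, 0, 0, 0, 0, 1],
  ],
)

```text
clock: 3.15
tool_pos: [0.5669, 0.1267, 0.1451]
eef_rot: [0.998, 0.056, 0.0, -0.0]
contact_force: [-0.0, 0.9, 1.8]
opening: 0.005
finger_force: 0.9
```

move_arm(
  motion=[
    [0, 4, 0, 0, 0, 0, 1],
    [0, 8, 0, 0, 0, 0, 1],
    [0, 11, 0, 0, 0, 0, 1],
    [0, 13, 0, 0, 0, 0, 1],
  ],
)

```text
clock: 3.65
tool_pos: [0.5679, 0.1146, 0.1447]
eef_rot: [0.998, 0.056, 0.0, 0.0]
contact_force: [0.3, 2.1, 1.3]
opening: 0.008
finger_force: 0.8
```

move_arm(
  motion=[
    [0, 3, 0, 0, 0, 0, 1],
    [0, 6, 0, 0, 0, 0, 1],
    [0, 6, 0, 0, 0, 0, 1],
  ],
)

```text
clock: 4.03
tool_pos: [0.5681, 0.1126, 0.1448]
eef_rot: [0.998, 0.057, 0.0, -0.002]
contact_force: [0.2, 8.0, 0.5]
opening: 0.005
finger_force: 4.1
```

move_arm(
  motion=[
    [0, 2, 0, 0, 0, 0, 1],
    [0, 4, 0, 0, 0, 0, 1],
    [0, 4, 0, 0, 0, 0, 1],
  ],
)

```text
clock: 4.4
tool_pos: [0.5682, 0.1125, 0.1448]
eef_rot: [0.998, 0.059, 0.0, -0.005]
contact_force: [-1.9, 14.3, 0.5]
opening: 0.007
finger_force: 7.2
```

The force rose to 14 N with no further travel, so the shutter is against its end stop. I'll back off, lift and look.

move_arm(
  motion=[
    [0, -15, 0, 0, 0, 0, 1],
    [0, -22, 0, 0, 0, 0, 1],
    [0, -22, -40, 0, 0, 0, 1],
    [0, -22, -100, 0, 0, 0, 1],
    [-45, -70, -130, 0, 0, 0, 1],
  ],
)

```text
clock: 5.03
tool_pos: [0.5273, 0.1597, 0.2735]
eef_rot: [0.999, 0.051, 0.004, 0.001]
contact_force: [0.0, 1.6, -0.5]
opening: 0.003
finger_force: 0.0
```

move_arm(
  motion=[
    [-40, -25, 0, 0, 0, 0, 1],
    [-80, -25, 0, 0, 0, 0, 1],
    [-80, -25, 0, 0, 0, 0, 1],
  ],
)

```text
clock: 5.4
tool_pos: [0.4378, 0.178, 0.2706]
eef_rot: [0.998, 0.056, -0.002, 0.001]
contact_force: [0.8, 0.0, -0.4]
opening: 0.008
finger_force: 0.0
```

```bash
python3 - <<'E'
from h import *
import pickle
st=r.get_state(); print(st["tool_pos"],st["clock"])
s=snap("wrist"); t=snap("top"); pickle.dump((s,t),open("s2.pkl","wb"))
a=cv2.resize(s["frame"],None,fx=1.2,fy=1.2)
cv2.imwrite("pics/w2.png",cv2.cvtColor(a,cv2.COLOR_RGB2BGR))
P=pts(s); hsv=cv2.cvtColor(s["frame"],cv2.COLOR_RGB2HSV).astype(int);H,S,V=hsv[...,0],hsv[...,1],hsv[...,2]
b=(H>100)&(H<125)&(S>140)&(V>90)&(P[...,2]>.13)&(P[...,2]<.2)
g=(H>12)&(H<32)&(S>80)&(V>60)&(P[...,2]>.13)&(P[...,2]<.16)
for nm,m in(("blue",b),("brass",g)):
  n,l,q,c=cv2.connectedComponentsWithStats(m.astype(np.uint8))
  for i in range(1,n):
    if q[i,4]>25:
        p=P[l==i]; zt=np.percentile(p[:,2],90); tt=p[p[:,2]>zt-.004]
        print(nm,c[i]*1.2,q[i,4],zt,tt.mean(0),np.percentile(tt,[2,98],axis=0).round(4).tolist())
E
```

```text
[0.43777961 0.17795744 0.27056709] 5.4
blue [524.76369231  70.31630769] 650 0.15815073582205638 [0.56798692 0.09151743 0.1571648 ] [[0.5509, 0.0853, 0.1552], [0.5845, 0.0975, 0.1586]]
blue [408.10206897 110.80735632] 1305 0.1427802405549724 [0.53391289 0.16747526 0.14186265] [[0.5093, 0.1569, 0.1403], [0.5573, 0.178, 0.1434]]
brass [361.592 162.12 ] 150 0.14976714633831434 [0.49254089 0.19863824 0.14830557] [[0.4867, 0.1934, 0.1459], [0.4977, 0.204, 0.151]]
```

View pics/w2.png

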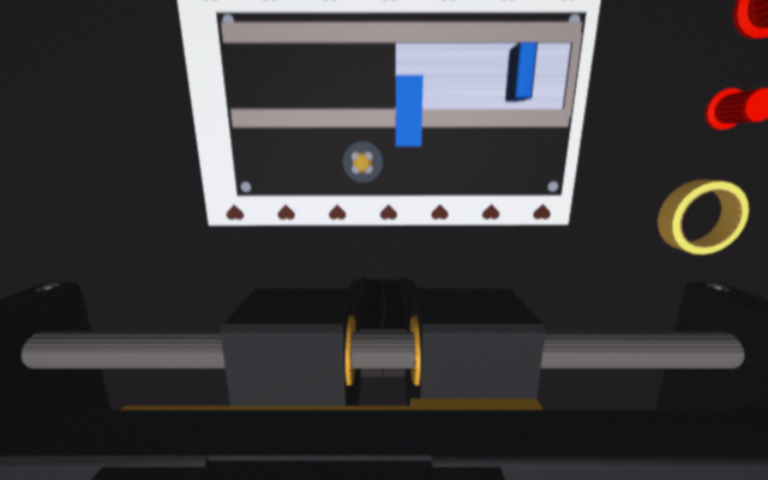

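The shutter is home: the slot is covered, the bar is at (522,72), the ear at (408,110), and the stud is clear at (361,162). The measured bar (.568,.0915) and stud (.4925,.1986) agree with the box geometry to about 1 mm. Now the cap.

move_arm(
  motion=[
    [8, 60, 0, 0, 0, 0, 0.8],
    [16, 120, 0, 0, 0, 0, 0.5],
    [24, 180, 0, 0, 0, 0, 0.2],
    [32, 240, 0, 0, 0, 0, 0.2],
    [40, 300, 0, 0, 0, 0, 0.2],
  ],
)

```text
clock: 6.12
tool_pos: [0.5156, -0.1178, 0.2705]
eef_rot: [0.998, 0.055, 0.001, 0.0]
contact_force: [1.3, -0.6, -0.4]
opening: 0.547
finger_force: 0.0
```

move_arm(
  motion=[
    [8, 50, 30, 0, 0, 0, 0.2],
    [15, 90, 65, 0, 0, 0, 0.2],
    [15, 107, 100, 0, 0, 0, 0.2],
    [15, 107, 100, 0, 0, 0, 0.2],
  ],
)

```text
clock: 6.62
tool_pos: [0.5393, -0.2216, 0.1679]
eef_rot: [0.999, 0.054, -0.003, -0.0]
contact_force: [-1.2, 0.4, 0.7]
opening: 0.796
finger_force: 0.0
```

```bash
cat >> h.py <<'E'
def onplane(s,uv,z):
    K=s["intrinsics"];T=np.linalg.inv(s["world_to_cam"]);uv=np.atleast_2d(uv)
    ray=np.c_[(uv-K[[0,1],[2,2]])/K[0,0],np.ones(len(uv))]@T[:3,:3].T
    return T[:3,3]+ray*((z-T[2,3])/ray[:,2])[:,None]
def redtop(s,z,near,tol=.005):
    P=pts(s);h=cv2.cvtColor(s["frame"],cv2.COLOR_RGB2HSV).astype(int)
    m=((h[...,0]<8)|(h[...,0]>172))&(h[...,1]>130)&(abs(P[...,2]-z)<tol)&(np.hypot(P[...,0]-near[0],P[...,1]-near[1])<.035)
    c=max(cv2.findContours(m.astype(np.uint8),0,2)[0],key=cv2.contourArea)[:,0]
    w=onplane(s,c,z)[:,:2].astype(np.float32)*1000
    print("red top",m.sum(),"ctr px",c.mean(0),"circle",cv2.minEnclosingCircle(w),"ell",cv2.fitEllipse(w))
E
python3 - <<'E'
from h import *
import pickle
s=snap("wrist"); save(s,"pics/w3.png",k=1.2)
redtop(s,.04,(.593,-.199)); delta([.593,-.199,.17],6.4)
w,t=pickle.load(open("s2.pkl","rb"))
for q in(w,t):
    P=pts(q);h=cv2.cvtColor(q["frame"],cv2.COLOR_RGB2HSV).astype(int)
    m=(h[...,0]>12)&(h[...,0]<32)&(h[...,1]>80)&(h[...,2]>60)&(np.hypot(P[...,0]-.4925,P[...,1]-.199)<.02)
    v,u=np.nonzero(m);print("stud",m.sum(),onplane(q,[u.mean(),v.mean()],.149))
E
```

```text
red top 919 ctr px [301.31666667 136.05      ] circle ((592.6533203125, -202.20643615722656), 16.182828903198242) ell ((592.52197265625, -202.1859130859375), (31.12640380859375, 31.286874771118164), 83.50482940673828)
pos [ 0.5407 -0.22    0.1697] yaw x 6.28 tilt [-0.002  0.    -1.   ] F [ 0.1 -0.2  0.2] t 6.675
shift mm [ 54.3 -15.1  -0.4]
turn [-0.03  0.11 -0.12]
stud 174 [[0.48232898 0.17418022 0.149     ]]
stud 20 [[0.49266449 0.19935322 0.149     ]]
```

View pics/w3.png

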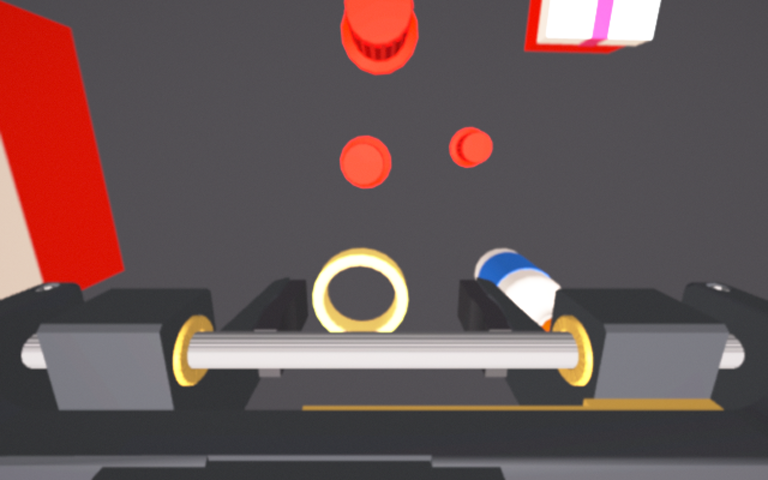

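The wrist view shows the middle cap at (365,162), 31 mm across, centred at (.5926,-.2022). The bottle is clear of the descent path. Descend and grasp.

move_arm(
  motion=[
    [40, -10, 20, 0, 0, 0, 0.2],
    [53.5, -12, 65, 0, 0, 0, 0.2],
    [53.5, -12, 115, 0, 0, 0, 0.2],
    [53.5, -12, 150, 0, 0, 0, 0.2],
    [53.5, -12, 159, 0, 0, 0, 0.2],
  ],
)

```text
clock: 7.3
tool_pos: [0.5931, -0.1996, 0.0113]
eef_rot: [0.998, 0.057, -0.0, -0.0]
contact_force: [-0.5, -0.1, 0.2]
opening: 0.799
finger_force: 0.0
```

move_arm(
  motion=[
    [0, 0, 0, 0, 0, 0, 0.2],
    [0, 0, 0, 0, 0, 0, 1],
    [0, 0, 0, 0, 0, 0, 1],
    [0, 0, 0, 0, 0, 0, 1],
    [0, 0, 0, 0, 0, 0, 1],
  ],
  newtons=50,
)

```text
clock: 7.92
tool_pos: [0.593, -0.2012, 0.012]
eef_rot: [0.998, 0.056, 0.0, 0.0]
contact_force: [0.1, 0.5, 0.4]
opening: 0.368
finger_force: 0.2
```

move_arm(
  motion=[
    [0, 0, 0, 0, 0, 0, 1],
    [0, 0, -10, 0, 0, 0, 1],
    [0, 0, -50, 0, 0, 0, 1],
    [0, 0, -110, 0, 0, 0, 1],
    [0, 0, -170, 0, 0, 0, 1],
  ],
)

```text
clock: 8.55
tool_pos: [0.5925, -0.201, 0.1836]
eef_rot: [0.998, 0.056, -0.0, -0.0]
contact_force: [0.3, -0.8, -0.7]
opening: 0.354
finger_force: 50.0
```

```bash
python3 - <<'E'
from h import *
delta([.4925,.1988,.22],6.4)
for n in("wrist","scene"):
    s=snap(n); save(s,f"pics/h_{n}.png",k=1.2)
    P=pts(s);h=cv2.cvtColor(s["frame"],cv2.COLOR_RGB2HSV).astype(int)
    p0=r.get_state()["tool_pos"]
    m=((h[...,0]<8)|(h[...,0]>172))&(h[...,1]>130)&(np.linalg.norm(P-p0,axis=-1)<.07)
    if m.sum(): print(n,m.sum(),np.percentile(P[m],[2,50,98],axis=0).round(4).tolist())
print(r.get_state()["opening"]*88)
E
```

```text
pos [ 0.5925 -0.201   0.1836] yaw x 6.4 tilt [-0.  0. -1.] F [ 0.3 -0.8 -0.7] t 8.55
shift mm [ -54.7 -408.5  -36.3]
turn [-0.01  0.02  0.  ]
wrist 4210 [[0.5915, -0.2177, 0.174], [0.6033, -0.2009, 0.2068], [0.6126, -0.1852, 0.212]]
scene 361 [[0.5866, -0.2234, 0.1821], [0.6109, -0.2035, 0.2053], [0.6191, -0.1846, 0.2217]]
30.738306308671337
```

View pics/h_wrist.png

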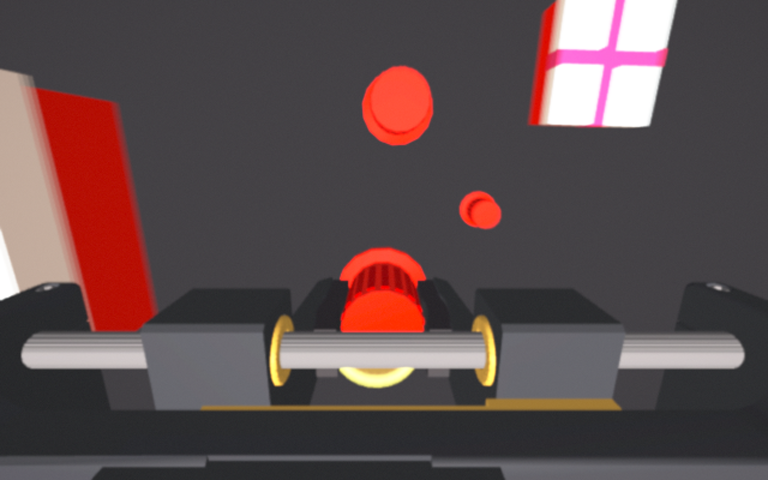

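The cap is held upright between the pads, with its flange at (383,260). I'll measure its offset from the TCP from the flange's front arc.

```bash
python3 - <<'E'
from h import *
from scipy.optimize import least_squares
s=snap("wrist");P=pts(s);h=cv2.cvtColor(s["frame"],cv2.COLOR_RGB2HSV).astype(int)
p0=r.get_state()["tool_pos"]
m=((h[...,0]<8)|(h[...,0]>172))&(h[...,1]>130)&(np.linalg.norm(P-p0,axis=-1)<.07)
cols=[u for u in range(300,340) if m[:,u].sum()>20]
e=np.array([[u,np.nonzero(m[:,u])[0][0]-.5] for u in cols])
for z in(.172,.176):
    w=onplane(s,e,z)[:,:2]
    f=least_squares(lambda c:np.hypot(*(w-c).T)-.022,p0[:2]-[.002,0])
    print(z,len(e),f.x,"rms",np.sqrt(np.mean(f.fun**2)),"off",(f.x-p0[:2])*1000)
E
```

```text
0.172 40 [ 0.59528592 -0.20416955] rms 0.00023086327664306066 off [ 0.1671794  -2.27567201]
0.176 40 [ 0.59632959 -0.20401277] rms 0.00022273339254070778 off [ 1.21084669 -2.11888961]
```

move_arm(
  motion=[
    [-8, -55, -25, 0, 0, 0, 1],
    [-16, -112, -50, 0, 0, 0, 1],
    [-24, -172, -56, 0, 0, 0, 1],
    [-32, -232, -56, 0, 0, 0, 1],
    [-40, -292, -56, 0, 0, 0, 1],
  ],
  newtons=60,
)

```text
clock: 9.32
tool_pos: [0.519, 0.0862, 0.2367]
eef_rot: [0.998, 0.056, -0.001, 0.0]
contact_force: [0.3, 0.7, -1.1]
opening: 0.353
finger_force: 60.0
```

move_arm(
  motion=[
    [-8, -55, 0, 0, 0, 0, 1],
    [-13, -95, 0, 0, 0, 0, 1],
    [-15, -117, 0, 0, 0, 0, 1],
    [-15, -117, 25, 0, 0, 0, 1],
    [-15, -117, 45, 0, 0, 0, 1],
  ],
)

```text
clock: 9.95
tool_pos: [0.4912, 0.1992, 0.1908]
eef_rot: [0.998, 0.056, -0.001, 0.001]
contact_force: [0.4, -0.2, -0.2]
opening: 0.347
finger_force: 60.0
```

move_arm(
  motion=[
    [0, 0, 0, 0, 0, 0, 1],
    [0, 0, 0, 0, 0, 0, 1],
  ],
)

```text
clock: 10.2
tool_pos: [0.4925, 0.199, 0.1926]
eef_rot: [0.998, 0.056, -0.0, 0.0]
contact_force: [0.8, -0.3, -0.5]
opening: 0.349
finger_force: 60.0
```

```bash
python3 - <<'E'
from h import *
from scipy.optimize import least_squares
L=[]
for n in range(6):
    s=snap("wrist"if n<5 else "scene"); L.append(r.get_state()["tool_pos"])
    if n==0: w=s
L=np.array(L);print(L.mean(0),L.std(0)); save(w,"pics/a_w.png",k=1.2); save(s,"pics/a_s.png",(330,110,490,230),5)
delta([.492,.200,.177],6.4)
E
```

```text
[0.49289778 0.19925268 0.19318644] [6.73171204e-05 3.85412229e-05 9.31211634e-05]
pos [0.4928 0.1993 0.1931] yaw x 6.4 tilt [ 0.001  0.    -1.   ] F [0.2 0.3 0.1] t 10.5
shift mm [-0.7 -0.8 16.1]
turn [-0.01 -0.05 -0.  ]
```

View pics/a_s.png

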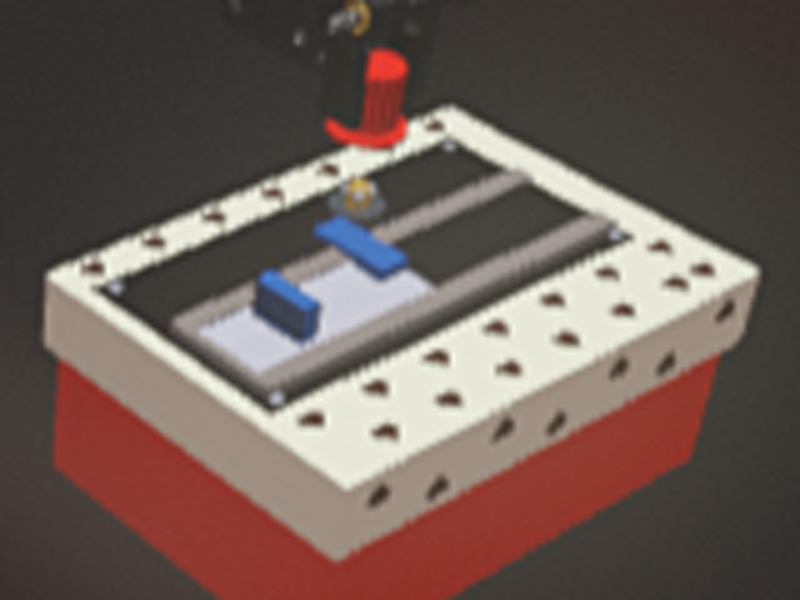

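The scene crop shows the cap's flange centred near (366,128), just above the stud at (358,190). The shutter is home. I'll compare the two in this one view, so calibration bias cancels.

```bash
python3 - <<'E'
from h import *
from scipy.optimize import least_squares
s=snap("scene");P=pts(s);h=cv2.cvtColor(s["frame"],cv2.COLOR_RGB2HSV).astype(int)
p0=r.get_state()["tool_pos"];print(p0)
m=((h[...,0]<8)|(h[...,0]>172))&(h[...,1]>130);m[:115]=0;m[145:]=0;m[:,:385]=0;m[:,425:]=0
us=np.nonzero(m.sum(0)>3)[0];print(us.min(),us.max())
e=np.array([[u,np.nonzero(m[:,u])[0][-1]+.5] for u in us[2:-2]])
z=p0[2]-.0115
w=onplane(s,e,z)[:,:2]
f=least_squares(lambda c:np.hypot(*(w-c).T)-.022,p0[:2]-[.01,0]);print("cap",f.x,np.abs(f.fun).max())
b=(h[...,0]>12)&(h[...,0]<32)&(h[...,1]>80)&(h[...,2]>80);b[:143]=0;b[155:]=0;b[:,:392]=0;b[:,410:]=0
v,u=np.nonzero(b);print(len(u),u.mean(),v.mean(),u.min(),u.max(),v.min(),v.max())
for zz in(.144,.147):
  S=onplane(s,[u.mean(),v.mean()],zz)[0,:2];print("stud",zz,S,"cap-stud mm",(f.x-S)*1000)
# dark-grey seat disc fit: print ray of px centre
E
```

```text
[0.49276278 0.19922424 0.19301841]
396 411
cap [0.49133856 0.20171081] 0.0038482163646775293
20 401.3 148.2 399 403 145 151
stud 0.144 [0.49671355 0.19967297] cap-stud mm [-5.37498739  2.03784661]
stud 0.147 [0.50045243 0.19614146] cap-stud mm [-9.11386944  5.56935666]
```

Side-to-side the cap and stud agree within 1 mm. I'll lower gently and watch the force.

move_arm(
  motion=[
    [0, 0, 12, 0, 0, 0, 1],
    [0, 0, 22, 0, 0, 0, 1],
    [0, 0, 27, 0, 0, 0, 1],
    [0, 0, 30, 0, 0, 0, 1],
    [0, 0, 30, 0, 0, 0, 1],
  ],
)

```text
clock: 11.18
tool_pos: [0.4925, 0.1992, 0.1624]
eef_rot: [0.998, 0.056, -0.0, 0.0]
contact_force: [0.4, -0.3, -0.1]
opening: 0.348
finger_force: 60.0
```

move_arm(
  motion=[
    [0, 0, 2, 0, 0, 0, 1],
    [0, 0, 4, 0, 0, 0, 1],
    [0, 0, 4, 0, 0, 0, 1],
  ],
)

```text
clock: 11.55
tool_pos: [0.4926, 0.1995, 0.1587]
eef_rot: [0.998, 0.056, 0.0, -0.0]
contact_force: [-0.3, 1.2, 0.2]
opening: 0.348
finger_force: 60.0
```

The lip has passed the dome with no vertical force. Press on.

move_arm(
  motion=[
    [0, 0, 1, 0, 0, 0, 1],
    [0, 0, 2, 0, 0, 0, 1],
    [0, 0, 3, 0, 0, 0, 1],
    [0, 0, 3, 0, 0, 0, 1],
  ],
)

```text
clock: 12.05
tool_pos: [0.4931, 0.1999, 0.1569]
eef_rot: [0.998, 0.056, 0.001, -0.001]
contact_force: [-2.4, 0.5, 10.1]
opening: 0.346
finger_force: 60.0
```

move_arm(
  motion=[
    [0, 0, 1, 0, 0, 0, 1],
    [0, 0, 2, 0, 0, 0, 1],
    [0, 0, 3, 0, 0, 0, 1],
    [0, 0, 3, 0, 0, 0, 1],
  ],
)

```text
clock: 12.55
tool_pos: [0.4922, 0.1995, 0.1519]
eef_rot: [0.998, 0.056, -0.0, 0.0]
contact_force: [-0.2, 2.6, -4.7]
opening: 0.353
finger_force: 60.0
```

The click has passed: force peaked at 10 N and then dropped. Continue to the seat.

move_arm(
  motion=[
    [0, 0, 2, 0, 0, 0, 1],
    [0, 0, 4, 0, 0, 0, 1],
    [0, 0, 6, 0, 0, 0, 1],
    [0, 0, 8, 0, 0, 0, 1],
    [0, 0, 8, 0, 0, 0, 1],
  ],
)

```text
clock: 13.18
tool_pos: [0.4927, 0.1987, 0.1478]
eef_rot: [0.998, 0.055, 0.001, -0.0]
contact_force: [-5.7, -1.5, 26.0]
opening: 0.352
finger_force: 60.0
```

move_arm(
  motion=[
    [0, 0, 2, 0, 0, 0, 1],
    [0, 0, 4, 0, 0, 0, 1],
    [0, 0, 4, 0, 0, 0, 1],
  ],
)

```text
clock: 13.55
tool_pos: [0.4929, 0.1987, 0.1475]
eef_rot: [0.998, 0.055, 0.002, -0.0]
contact_force: [-15.0, -3.4, 61.4]
opening: 0.351
finger_force: 60.0
```

It's hard on its seat: TCP at .1475 as predicted, force climbing steeply with no travel. I'll ease to a firm 30–35 N and check.

move_arm(
  motion=[
    [0, 0, -3, 0, 0, 0, 1],
    [0, 0, -3, 0, 0, 0, 1],
    [0, 0, -3, 0, 0, 0, 1],
  ],
)

```text
clock: 13.92
tool_pos: [0.493, 0.1988, 0.1477]
eef_rot: [0.998, 0.055, 0.001, -0.0]
contact_force: [-7.4, -2.1, 33.3]
opening: 0.349
finger_force: 60.0
```

```bash
python3 - <<'E'
from h import *
s=snap("scene"); save(s,"pics/end.png",(330,110,490,230),5)
st=r.get_state();print(st["tool_pos"],st["contact_force"],st["opening"]*88,st["clock"])
P=pts(s);h=cv2.cvtColor(s["frame"],cv2.COLOR_RGB2HSV).astype(int)
m=((h[...,0]<8)|(h[...,0]>172))&(h[...,1]>130)&(np.linalg.norm(P-[.4925,.199,.156],axis=-1)<.045)
print(m.sum(),np.percentile(P[m],[3,97],axis=0))
E
```

```text
[0.49303241 0.19882173 0.1476813 ] [-8.19758245 -1.57249129 35.51465675] 30.687812121518572 13.975
169 [[0.48952453 0.17947802 0.13716892]
 [0.51436827 0.21543776 0.17754045]]
```

View pics/end.png

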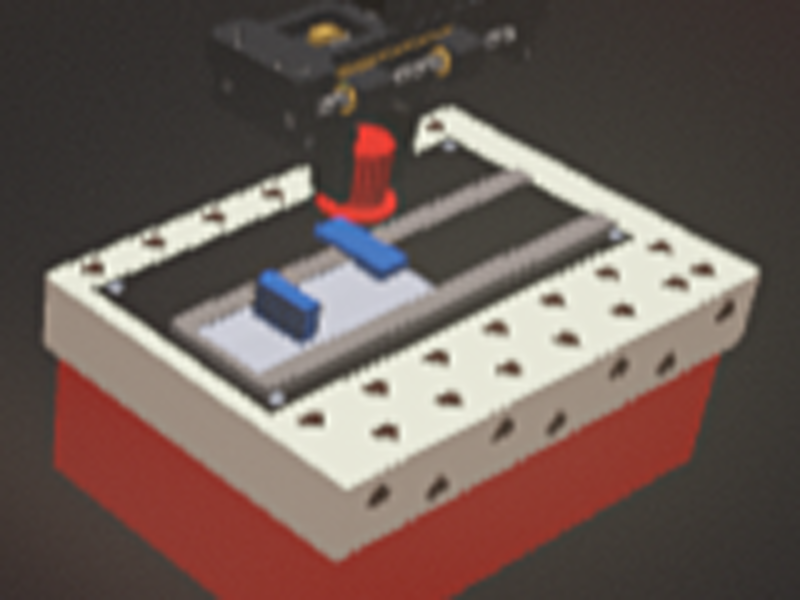

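The cap sits flat on its seat at (357,205), its top at z .1775 and its flange at .137. The shutter is home, and the gripper is still pressing with about 35 N.

```bash
python3 -c "
from plant import finish_job
print(finish_job())"
```

```text
the job is handed in; nothing more can be done
None
```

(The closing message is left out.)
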